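# Open the desk's combination cash box

### The job

Open the cash box: its code is 4 on the left dial and 8 on the right dial, counted in marks clockwise from the long zero mark. The lock is worn, so press each dial lightly while turning it slowly about its number until it drops, push it fully home, then slide the latch tab to the left so that the lid springs open. Do not force the dials or the latch, and leave the other things on the desk alone.

Things in the scene. Friction and masses are not known exactly. Their poses are not given: they have to be found in the camera images.
- cash_box: grey steel cash box screwed to the desk, 210 (x) x 320 (y) x 80 mm high; origin under its centre, x from its front (nearest the robot) to the lid hinge at its back, y to its left, z up. The front half is a flat lock deck, 80 mm above the desk, with the dials' axes at box x -58, y +100 and -100 mm, and the latch between them; the sprung lid covers the back half
- dial_left_grip (a point): left dial (box y +100 mm), the point to grip, on its upright axis: a black bar knob, 44 mm long, 13 wide, 30 high, on a disc 48 mm across, 8 thick. The point is 7 mm below the bar's top, 22 above the disc, 42 above the deck (32 when the dial is home). x runs along the bar to its pointing end (white line and small nose); z up
- dial_left_zero (a point): mark 0 of the left dial: the long broad white mark on the side away from the robot (box +x), 41 mm from the dial's axis, on a black index plate 86 mm across with 12 white marks. They count clockwise seen from above, 30 degrees apart. x points outward from the dial's axis
- dial_left_turn (a joint): angle of the left dial, rad: 0 pointing at mark 0, grows clockwise seen from above, pi/6 a mark (stops at 0 and 2 pi; drag 0.05 N m). Its code is mark 4; it starts 0.6 to 1.2 rad below it. Worn lock: the gate where the dial drops lies unseen up to 0.25 rad off the mark; the dial drops only within about 0.06 rad of the gate
- dial_left_sink (a joint): how far the left dial is pushed down, m: 0 = up, 0.010 = home (fully down in its gate). Drag about 3 N; it stays where it is left. Off the gate it meets a sprung seat after 0.5 mm (5 N per mm, gives 3 mm, then solid). When it is turned over the gate under a light press, the seat's push vanishes and it can be pushed home against the drag alone; a hard sideways twist there drags the gate along
- stem_left: steel stem, 18 mm thick, which carries the left dial up and down without turning; origin on its axis at deck height when the dial is up, z up
- seat_left: hidden sprung seat inside the housing under the left dial, on which the dial is pressed; origin on the dial's axis at deck height when unloaded, moves down as it is pressed; does not show the gate's angle. More than 25 N on it is too much
- dial_right_grip (a point): right dial (box y -100 mm), the point to grip, on its upright axis: a black bar knob, 44 mm long, 13 wide, 30 high, on a disc 48 mm across, 8 thick. The point is 7 mm below the bar's top, 22 above the disc, 42 above the deck (32 when the dial is home). x runs along the bar to its pointing end (white line and small nose); z up
- dial_right_zero (a point): mark 0 of the right dial: the long broad white mark on the side away from the robot (box +x), 41 mm from the dial's axis, on a black index plate 86 mm across with 12 white marks. They count clockwise seen from above, 30 degrees apart. x points outward from the dial's axis
- dial_right_turn (a joint): angle of the right dial, rad: 0 pointing at mark 0, grows clockwise seen from above, pi/6 a mark (stops at 0 and 2 pi; drag 0.05 N m). Its code is mark 8; it starts 0.6 to 1.2 rad above it. Worn lock: the gate where the dial drops lies unseen up to 0.25 rad off the mark; the dial drops only within about 0.06 rad of the gate
- dial_right_sink (a joint): how far the right dial is pushed down, m: 0 = up, 0.010 = home (fully down in its gate). Drag about 3 N; it stays where it is left. Off the gate it meets a sprung seat after 0.5 mm (5 N per mm, gives 3 mm, then solid). When it is turned over the gate under a light press, the seat's push vanishes and it can be pushed home against the drag alone; a hard sideways twist there drags the gate along
- stem_right: steel stem, 18 mm thick, which carries the right dial up and down without turning; origin on its axis at deck height when the dial is up, z up
- seat_right: hidden sprung seat inside the housing under the right dial, on which the dial is pressed; origin on the dial's axis at deck height when unloaded, moves down as it is pressed; does not show the gate's angle. More than 25 N on it is too much
- latch_tab (a point): the latch's steel thumb tab, upright on the deck between the dials: 20 (x) x 12 (y) x 32 mm, from 3 to 35 mm above the deck; the point lies on its middle, 22 mm above the deck; y is the way it slides open (to the box's left)
- latch_slide (a joint): travel of the latch, m: 0 = locked, 0.024 = fully open, to the box's left (+y). It slides with about 3 N of drag; until both dials are home it is blocked after 1 to 3 mm
- latch: the latch slide that carries the tab, with hidden teeth that meet the dials' stems; origin at the middle of the cash box, on the deck
- lid_angle (a joint): opening of the sprung lid over the back half, rad: 0 = shut; it springs up by itself to 0.6 when the latch has slid more than about 20 mm. It is hinged at the back edge; its front edge then stands 60 mm higher
- tape_black: roll of black tape lying flat, 54 mm across, 18 mm high, beside the cash box; a bystander, origin under its centre
- label_roll: cream roll of labels lying flat, 98 mm across, 25 mm high, beside the cash box; a bystander, origin under its centre
- pen_black: white and black pen lying in front of the cash box, 137 mm long, 12 mm thick; a bystander, origin under its centre (of the lying pen)
- stapler: desk stapler 138 x 36 x 53 mm at the right of the desk; a bystander, origin under its centre
- glue_stick: glue stick standing on end, 25 mm across, 91 mm high, behind the cash box to the left; a bystander, origin under its centre
- jar_black: glass jar with a black lid, 72 mm across, 107 mm high, behind the cash box to the left; a bystander, origin under its centre

How it is judged (in metres and radians):
On the way, in this order (a step that is already met when the one before it is completed fails the run):
1. both dials are home, each pushed down more than 8 mm in its gate (value of joint each of dial_left_sink, dial_right_sink above 0.008 m), for 0.2 s.
2. the latch is slid open more than 15 mm (value of joint latch_slide above 0.015 m), for 0.1 s.
At the end, for the whole second after the job is handed in: Both dials are home (down more than 8 mm), the latch is open by more than 15 mm and the lid stands open by more than 0.4 rad, at rest (all of step 1 and value of joint latch_slide above 0.015 m and value of joint lid_angle above 0.4 rad and velocity of joint lid_angle below 0.1 rad/s); the robot touches nothing.
It fails at once if a dial is forced against its seat (more than 25 N) (contact force between stem_left and seat_left above 25 N or contact force between stem_right and seat_right above 25 N).
It fails at once if the latch is forced against a locked dial (more than 20 N) (contact force between latch and stem_left above 20 N or contact force between latch and stem_right above 20 N).
It fails at once if a bystander (tape, label roll, pen, stapler, glue stick, jar) is moved more than 20 mm (distance of any of tape_black, label_roll, pen_black, stapler, glue_stick, jar_black from where it was at the start of the episode above 0.02 m).
It fails at once if the glue stick or the jar is tipped over (angle between any of glue_stick, jar_black's own z axis and vertical above 0.3 rad).
It also fails if it takes over 72 s, if anything falls off the work surface, if the arm or the gripper's body presses on something with over 40 N, if the wrist force passes 120 N, or if a joint passes its speed limit or range.

### The arm

A 7-joint arm with a two-finger parallel gripper is mounted at the origin on a cart in front of the work surface, level with it; the furniture and walls round the work are solid. World frame = base frame: x ahead of the robot, y to its left, z up, the work surface at z = 0. Lengths are in mm, angles in rad, forces in N, time in s.
With the tool pointing down it reaches from about 425 to 875 mm from the base axis. Payload 9.9 kg.
Tool frame: the origin (TCP) lies midway between the tips of the shut fingers; the grasp point (between the pads) lies 19 mm behind it; z points along the fingers, y is the line along which they close (so a half turn about z gives the same grasp; the last joint's range is limited). The gripper opens to 85 mm and grips with 20 to 120 N. Pads are 22 mm wide; open, the fingers measure 114 mm over their backs; the gripper's body (76 mm by 85 mm) begins 54 mm behind the grasp point. The pads swing forward as they close: fully open they stand 13 mm farther back than shut.
Start: joints at [-1.366, 0.576, 0.025, 1.437, -0.015, 1.129, -0.057], TCP at [192.234, 647.051, 231.289] pointing down, gripper open.
Joint ranges: [-2.76, 2.76], [-0.34, 2.15], [-1.52, 1.57], [0.19, 2.46], [-1.09, 4.23], [0.17, 1.99], [-2.82, 2.82]. Speed limits (rad/s): [2.22, 2.22, 3.01, 3.01, 3.14, 3.14, 3.14].

### API

Orientations are given as a unit quaternion [x, y, z, w].
In Python, from workcell import get_obs, vision, job gives the robot as it stands.
- The arm moves only by the tool move_arm, never from a script. Its argument "rows" is a list of rows, each a list of 2 entries, a list of its own where there are three numbers: the shift along the tool's x, y, z in mm, then the turn, a rotation vector about the tool's x, y, z in rad. In form: [[[dx, dy, dz], [ax, ay, az]], ...]. A call has 1 to 10 rows; each row is the pose to reach, as a shift and turn from the pose commanded when the call began, along the tool's axes at that moment; what a row does not reach only later rows make up. A row lasts 1/12 s, in which the tool goes at most 41.7 mm and 7.16 degrees, less where a joint would pass 70% of its speed; a pose out of reach is approached as far as the arm can. A call with a gripper value outside its range is refused whole. "jaw" is the gripper's target within -1 to 1 (fully open at 1, half-way at 0, shut at -1), set as the call begins (left out, the last holds). The fingers move at their own pace and stop on an object; "newtons" is the grip in N (left out, the last holds). Time passes only in rows, so rows that repeat a pose let the fingers close. It gives the time, the measured TCP pose, the force, the opening and the grip force at its end, in the units of the state.
- get_obs(): the state, without advancing time (a new reading comes with each control period).
- vision.capture(name): name is "side" or "top" or "wrist"; returns a dict with "image" (400x640x3 uint8, red, green, blue), "range_z" (400x640 float32, mm along the optical axis (not along the pixel's ray), 0 where there is no reading), "fovy" (degrees; the focal length in pixels is half the picture's height over the tangent of half this angle, whatever the lens; pixels are square), "cx", "cy" (the principal point, pixels), "eye" and "orientation" of the camera in the world. Camera axes: x right, y down, z forward; pixel columns grow to the right and rows downward; lengths in mm; the calibration is good to about 2 mm. A picture is of the moment at which its call begins.
- job.job_done(): hands the job in; it is judged then, once.
The state is a dict: "time_s": time; "joints": joint angles; "dq": joint speeds; "joint_efforts": joint torques, N m; "tcp_pos": TCP position; "orientation": TCP orientation; "force": force on the tool from outside, world axes, zero at the start; "ft_torque": the same for the moment, N m; "gripper_width": finger opening in mm; "finger_force": force on a finger pad.
Only numpy, scipy, OpenCV 4.12 (cv2) and the standard library are available. Lean on these libraries where they do the work, as an engineer would, in place of code of your own. Each camera call takes 0.05 s, during which the arm holds its last target. There are 200 camera calls.

## Working session

There is one attempt and no reset: what is moved stays moved. The work goes in short steps, Python scripts to look and compute and a tool call to move; the robot and the scene stay as the last step left them, time stands still between calls to the robot, and variables do not carry over. Pictures are saved under pics/ and viewed, at most 10 in all, crops included, and the job is handed in when it is done.

Besides the shell and the picture viewer there is one more tool, called in YAML: its name, and indented under it one key for each argument. move_arm: Moves the arm, as the interface text tells. Its arguments: {"type":"object","properties":{"rows":{"type":"array","items":{"type":"array"}},"jaw":{"type":"number"},"newtons":{"type":"number"}},"required":["rows"]}

```bash
ls; mkdir -p pics
cat > h.py <<'E'
import numpy as np, cv2
from scipy.spatial.transform import Rotation as R
from workcell import get_obs, vision, job
def cap(n):
    c=vision.capture(n); c['f']=200/np.tan(np.radians(c['fovy']/2)); c['R']=R.from_quat(c['orientation']).as_matrix() if len(np.ravel(c['orientation']))==4 else np.array(c['orientation']); return c
def ray(c,u,v,z):
    d=c['R']@np.array([(u-c['cx'])/c['f'],(v-c['cy'])/c['f'],1]); e=np.array(c['eye']); return e+d*(z-e[2])/d[2]
def proj(c,p):
    q=c['R'].T@(np.array(p)-c['eye']); return q[:2]/q[2]*c['f']+[c['cx'],c['cy']]
def pts(c):
    v,u=np.mgrid[:400,:640]; z=c['range_z']; P=np.stack([(u-c['cx'])/c['f']*z,(v-c['cy'])/c['f']*z,z],-1)@c['R'].T+c['eye']; return P
def save(c,n): cv2.imwrite('pics/'+n,c['image'][:,:,::-1])
E
python3 - <<'E'
from h import *
import pickle
c=cap('top'); save(c,'top.png'); print(c['eye'],c['orientation'],c['fovy'],c['cx'],c['cy']); pickle.dump(c,open('top.pkl','wb'))
print(get_obs())
E
```

```text
pics
[ 477.42046195  -52.40068877 1385.77816912] [ 0.71558397 -0.69748165  0.02193298 -0.03127089] 48.27965762033416 319.0230357058961 205.0666351544485
{'time_s': 0.05, 'joints': array([-1.36578893,  0.57652652,  0.02481685,  1.43786011, -0.01497398,
        1.12902851, -0.05649343]), 'dq': array([-8.85252970e-05, -1.41981977e-03,  6.47058980e-04, -1.53289668e-03,
       -7.45979625e-04,  7.85253570e-04,  1.70286871e-04]), 'joint_efforts': array([ 5.06377837e-03, -7.68049407e+01,  2.26038001e+00, -2.86925107e+01,
        1.59958913e-02,  8.92151525e-03, -5.48505113e-05]), 'tcp_pos': array([192.10764059, 646.6281763 , 230.46272565]), 'orientation': array([ 1.43865049e-01,  9.89596977e-01, -8.16043077e-04, -7.12763020e-05]), 'force': array([ 0.23050796, -0.12605628,  0.25295363]), 'ft_torque': array([-0.00174568, -0.01122533, -0.01814064]), 'finger_force': 0.0, 'gripper_width': 85.18163610796417}
```

View pics/top.png

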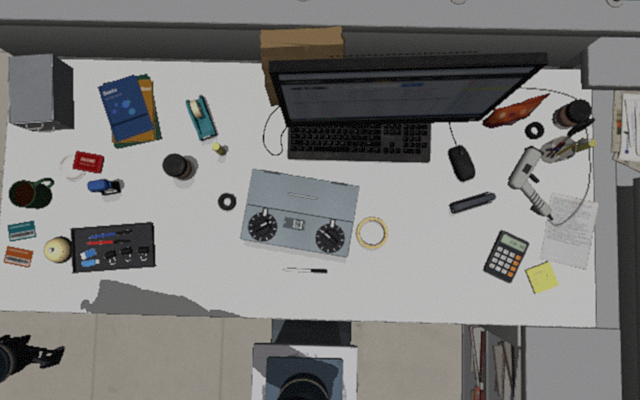

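The top view shows the box at (300,215), its left dial at (263,227), its right dial at (330,236) and the latch at (294,224). I'll measure the plates and take a crop.

Run:
```python
from h import *
import pickle
c=pickle.load(open('top.pkl','rb'))
im=c['image'];g=im.max(2)
A=[]
for (u,v) in [(263,227),(330,236)]:
    m=np.zeros((400,640),np.uint8); m[v-25:v+25,u-25:u+25]=(g[v-25:v+25,u-25:u+25]<75)
    m=cv2.morphologyEx(m,cv2.MORPH_CLOSE,np.ones((5,5)))
    k=max(cv2.findContours(m,0,2)[0],key=cv2.contourArea)
    e=cv2.fitEllipse(cv2.convexHull(k)); p=ray(c,*e[0],82); A.append(p); print(e,p)
d=A[0]-A[1]; print(np.linalg.norm(d), np.degrees(np.arctan2(-d[0],d[1])))
s=cv2.resize(im[160:275,230:370],None,fx=5,fy=5,interpolation=cv2.INTER_CUBIC); cv2.imwrite('pics/crop.png',s[:,:,::-1])
o=get_obs();print(R.from_quat(o['orientation']).as_matrix().round(3))
```

```text
((262.2878723144531, 224.55943298339844), (27.543291091918945, 33.18668746948242), 5.095850467681885) [514.1720852 130.5281187  82.       ]
((330.04583740234375, 236.0681915283203), (27.729997634887695, 32.79432678222656), 12.670785903930664) [485.75236338 -68.3610752   82.        ]
200.9094125149646 -8.132072871883057
[[-0.959  0.285 -0.   ]
 [ 0.285  0.959 -0.002]
 [-0.    -0.002 -1.   ]]
```

View pics/crop.png

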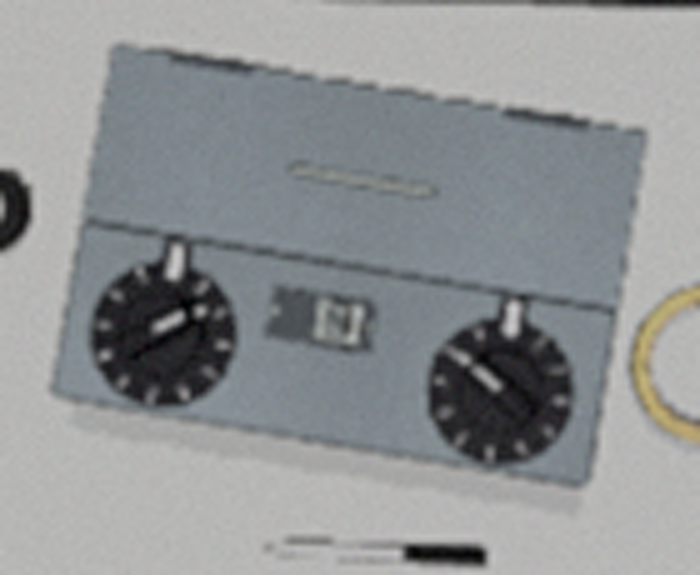

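```bash
cat >> h.py <<'E'
def go(x,y,z,yaw):
    "delta in tool axes to reach world pos with tool down and tool x at yaw (deg)"
    o=get_obs(); M=R.from_quat(o['orientation']); d=M.inv().apply(np.array([x,y,z])-o['tcp_pos'])
    a=np.radians(yaw); T=R.from_matrix(np.array([[np.cos(a),np.sin(a),0],[np.sin(a),-np.cos(a),0],[0,0,-1]]).T)
    T=R.from_matrix(np.column_stack([[np.cos(a),np.sin(a),0],[np.sin(a),-np.cos(a),0],[0,0,-1]]))
    print('d',d.round(1),'rot',(M.inv()*T).as_rotvec().round(3))
E
python3 -c "
from h import *
go(508,128,240,118)"
```

```text
d [-450.5 -407.2   -8.8] rot [-0.002  0.001  0.793]
```

move_arm:
  rows:
    - [[-15,-13,0],[0,0,0.03]]
    - [[-40,-36,0],[0,0,0.08]]
    - [[-68,-61,-2],[0,0,0.13]]
    - [[-96,-87,-3],[0,0,0.18]]
    - [[-124,-112,-3],[0,0,0.23]]
    - [[-152,-137,-4],[0,0,0.28]]
    - [[-180,-163,-4],[0,0,0.33]]
    - [[-208,-188,-5],[0,0,0.38]]
    - [[-236,-213,-5],[0,0,0.43]]
    - [[-264,-239,-5],[0,0,0.48]]

```text
time_s: 0.88
tcp_pos: [377.7, 341.0, 236.1]
orientation: [0.376, 0.927, -0.0, -0.0]
force: [1.1, 0.2, 0.7]
gripper_width: 85.6
finger_force: 0.0
```

```bash
python3 -c "
from h import *
go(508,128,240,118)"
```

```text
d [-241.9  -62.    -3.9] rot [-0.    -0.     0.311]
```

move_arm:
  rows:
    - [[-37,-9,0],[0,0,0.05]]
    - [[-73,-18,0],[0,0,0.1]]
    - [[-110,-28,-2],[0,0,0.15]]
    - [[-146,-37,-2],[0,0,0.2]]
    - [[-180,-46,-3],[0,0,0.25]]
    - [[-210,-54,-4],[0,0,0.29]]
    - [[-230,-59,-4],[0,0,0.31]]
    - [[-242,-62,-4],[0,0,0.31]]
    - [[-242,-62,-4],[0,0,0.31]]
    - [[-242,-62,-4],[0,0,0.31]]

```text
time_s: 1.72
tcp_pos: [507.8, 129.7, 239.9]
orientation: [0.514, 0.858, -0.0, -0.0]
force: [0.2, 0.5, -0.9]
gripper_width: 85.2
finger_force: 0.0
```

Run:
```python
from h import *
import pickle
c=cap('wrist'); save(c,'w1.png'); print(c['eye'],c['R'].round(2),c['fovy'],c['range_z'].max()); pickle.dump(c,open('w1.pkl','wb'))
print(get_obs()['tcp_pos'],get_obs()['joints'])
```

```text
[469.50516195 200.06249363 381.93487054] [[ 0.88  0.45  0.15]
 [ 0.47 -0.84 -0.28]
 [-0.    0.31 -0.95]] 71.48108333159533 1230.3925
[507.49040425 130.6449952  239.93007753] [-0.58106565  0.35957294  0.33547662  1.82831068 -0.1407261   0.97774275
  0.30597432]
```

View pics/w1.png

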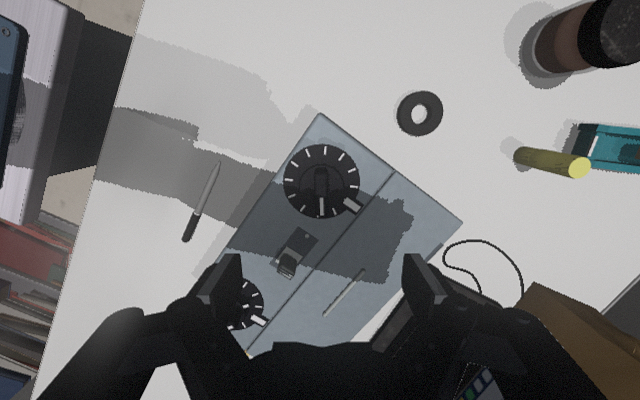

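Wrist view: left dial at (322,181) with its bar pointing down in the image, and the right dial partly hidden by a finger at (245,305). I'll use the range data for the knob's top and the plate.

```bash
cat >> h.py <<'E'
def knob(c,xy,lo=118):
    P=pts(c); d=np.hypot(P[...,0]-xy[0],P[...,1]-xy[1]); s=(d<45)&(P[...,2]>lo)&(P[...,2]<140)&(c['range_z']>0)
    Q=P[s]; r=cv2.minAreaRect(Q[:,:2].astype(np.float32)); w=np.linalg.eigh(np.cov(Q[:,:2].T))[1][:,1]
    print('knob n',len(Q),'mean',Q.mean(0).round(1),'rect',np.round(r[0],1),np.round(r[1],1),'z90',np.percentile(Q[:,2],[50,95]).round(1),'yaw',np.degrees(np.arctan2(w[1],w[0])).round(1)%180)
    deck=(d<60)&(d>46)&(P[...,2]<95)&(P[...,2]>70); print('deck z',np.median(P[deck][:,2]).round(1))
    # bar's white line on its top
    g=c['image'].min(2); b=s&(g>110)
    if b.sum()>5: print('white',P[b].mean(0).round(1),b.sum())
    # zero mark: brightest large blob at 30..50 mm radius
    k=(d<50)&(d>30)&(np.abs(P[...,2]-82)<8); pl=(k&(c['image'].max(2)<80)).astype(np.uint8)
    h=cv2.convexHull(np.argwhere(cv2.morphologyEx((((d<50)&(c['image'].max(2)<80)).astype(np.uint8)),cv2.MORPH_OPEN,np.ones((3,3))))[:,::-1].astype(np.int32))
    n,l,st,ce=cv2.connectedComponentsWithStats((k&(g>140)).astype(np.uint8))
    for i in range(1,n):
        if st[i,4]>5: p=ray(c,*ce[i],81); print('mark',st[i,4],ce[i].round(1),p[:2].round(1))
E
python3 - <<'E'
from h import *
import pickle
c=pickle.load(open('w1.pkl','rb'))
print(ray(c,322,181,82))
knob(c,ray(c,322,181,82))
t=pickle.load(open('top.pkl','rb'))
for xy in [(510,128),(482,-69)]: knob(t,xy)
E
```

```text
[504.99805056 133.7137618   82.        ]
knob n 601 mean [503.7 133.4 127.7] rect [504.5 131.6] [12.5 43.8] z90 [128.  129.3] yaw 119.7
deck z 79.3
white [510.3 121.7 128.9] 50
mark 236 [334.  141.9] [496.1 177.3]
mark 13 [324.6 149.9] [491.4 165.1]
mark 15 [307.3 152.7] [476.3 153.6]
mark 15 [341.1 156.3] [510.4 167.5]
mark 17 [294.1 163.5] [468.9 136.4]
mark 15 [351.5 169.8] [527.7 159.9]
mark 24 [280.2 179.6] [463.4 113. ]
mark 16 [288.5 179.4] [471.4 117.6]
mark 11 [353.8 186.1] [539.3 145.1]
knob n 72 mean [507.8 128.4 128.8] rect [507.7 129.1] [13.  44.1] z90 [128.7 135.1] yaw 119.7
deck z 80.4
white [515.1 120.9 129.3] 13
mark 16 [264.7 211.9] [551.4 124.9]
knob n 70 mean [479.5 -68.5 129. ] rect [479.4 -68.5] [41.7 11.9] z90 [129.  132.7] yaw 50.3
deck z 80.4
white [487.2 -59.9 130.9] 11
mark 16 [332.  223.4] [522.7 -73.2]
```

```bash
python3 -c "
from h import *
go(505.8,130.6,145,119.7)"
```

```text
d [ 0.7 -1.4 94.9] rot [-0.001 -0.001 -0.026]
```

move_arm:
  rows:
    - [[0,0,15],[0,0,-0.01]]
    - [[0.5,-1,40],[0,0,-0.026]]
    - [[0.7,-1.4,65],[0,0,-0.026]]
    - [[0.7,-1.4,85],[0,0,-0.026]]
    - [[0.7,-1.4,100],[0,0,-0.026]]
    - [[0.7,-1.4,115],[0,0,-0.026]]
    - [[0.7,-1.4,125],[0,0,-0.026]]
    - [[0.7,-1.4,132],[0,0,-0.026]]
    - [[0.7,-1.4,135],[0,0,-0.026]]
    - [[0.7,-1.4,135],[0,0,-0.026]]
  jaw: 0

```text
time_s: 2.6
tcp_pos: [506.2, 130.3, 105.0]
orientation: [0.502, 0.865, -0.0, -0.0]
force: [0.1, -0.6, 0.5]
gripper_width: 43.0
finger_force: 0.0
```

Run:
```python
from h import *
import pickle
c=cap('side'); save(c,'s1.png'); pickle.dump(c,open('s1.pkl','wb'))
c=cap('wrist'); save(c,'w2.png'); pickle.dump(c,open('w2.pkl','wb'))
a=np.vstack([c['image'][100:],])
cv2.imwrite('pics/w2.png',a[:,:,::-1])
```

```text
(no output)
```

View pics/w2.png

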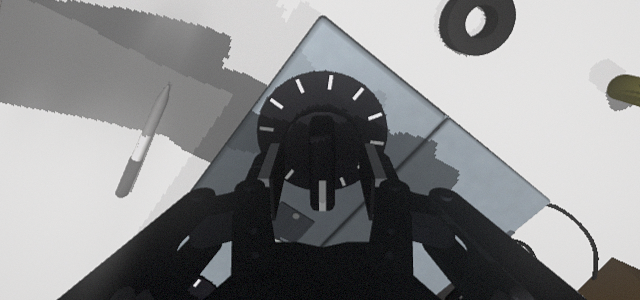

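The bar stands centred between the fingers (about (322,165) in the crop). I'll close lightly.

move_arm:
  rows:
    - [[0,0,0],[0,0,0]]
    - [[0,0,0],[0,0,0]]
    - [[0,0,0],[0,0,0]]
    - [[0,0,0],[0,0,0]]
    - [[0,0,0],[0,0,0]]
    - [[0,0,0],[0,0,0]]
    - [[0,0,0],[0,0,0]]
    - [[0,0,0],[0,0,0]]
  jaw: -1
  newtons: 30

```text
time_s: 3.37
tcp_pos: [506.8, 130.0, 105.4]
orientation: [0.502, 0.865, 0.0, 0.0]
force: [1.5, -0.1, 1.8]
gripper_width: 12.4
finger_force: 34.2
```

Run:
```python
from h import *
import pickle
c=pickle.load(open('w2.pkl','rb')); knob(c,(506,130.5))
o=get_obs(); print(o['tcp_pos'],o['force'],o['ft_torque'])
```

```text
knob n 3845 mean [502.9 135.  128.5] rect [505.8 133.5] [62.6 42.6] z90 [128.2 137.6] yaw 29.5
deck z 79.3
white [510.7 121.5 129. ] 184
mark 1534 [344.5 185.2] [500.5 167.9]
mark 55 [329.8 181.7] [491.5 165.3]
mark 56 [299.5 185.6] [476.4 153.8]
mark 55 [357.8 193.3] [510.4 167.5]
mark 55 [275.9 203.1] [468.9 136.3]
mark 50 [374.7 216. ] [527.9 160. ]
mark 17 [376.2 242.4] [539.1 144.7]
mark 14 [289.1 274. ] [500.1  94.7]
mark 10 [342.4 281.1] [535. 108.]
[506.8258585  129.97490311 105.43612899] [ 1.54464294 -0.09293066  1.75406299] [ 0.0862666  -0.26254305  0.0607238 ]
```

move_arm:
  rows:
    - [[0,0,0],[0,0,0.05]]
    - [[0,0,0],[0,0,0.14]]
    - [[0,0,0],[0,0,0.24]]
    - [[0,0,0],[0,0,0.34]]
    - [[0,0,0],[0,0,0.44]]
    - [[0,0,0],[0,0,0.54]]
    - [[0,0,0],[0,0,0.64]]
    - [[0,0,0],[0,0,0.74]]
    - [[0,0,0],[0,0,0.82]]
    - [[0,0,0],[0,0,0.85]]

```text
time_s: 4.2
tcp_pos: [505.5, 129.9, 105.0]
orientation: [0.815, 0.579, -0.001, -0.0]
force: [-3.2, 0.3, 1.8]
gripper_width: 12.7
finger_force: 34.2
```

move_arm:
  rows:
    - [[0,0,0.4],[0,0,0]]
    - [[0,0,0.8],[0,0,0]]
    - [[0,0,1.2],[0,0,0]]
    - [[0,0,1.6],[0,0,0]]
    - [[0,0,1.6],[0,0,0]]
    - [[0,0,1.6],[0,0,0]]

```text
time_s: 4.7
tcp_pos: [505.5, 129.9, 103.6]
orientation: [0.814, 0.581, -0.001, -0.001]
force: [-4.9, 0.6, 5.3]
gripper_width: 12.5
finger_force: 34.7
```

move_arm:
  rows:
    - [[0,0,0.5],[0,0,0.01]]
    - [[0,0,0.9],[0,0,0.03]]
    - [[0,0,0.9],[0,0,0.05]]
    - [[0,0,0.9],[0,0,0.07]]
    - [[0,0,0.9],[0,0,0.09]]
    - [[0,0,0.9],[0,0,0.09]]

```text
time_s: 5.2
tcp_pos: [505.4, 130.0, 102.9]
orientation: [0.839, 0.544, -0.001, -0.001]
force: [-5.6, 0.7, 9.3]
gripper_width: 12.3
finger_force: 35.1
```

move_arm:
  rows:
    - [[0,0,0],[0,0,0.015]]
    - [[0,0,0],[0,0,0.03]]
    - [[0,0,0],[0,0,0.045]]
    - [[0,0,0],[0,0,0.06]]
    - [[0,0,0],[0,0,0.06]]

```text
time_s: 5.62
tcp_pos: [505.3, 130.0, 102.8]
orientation: [0.855, 0.519, -0.001, -0.001]
force: [-7.1, 0.7, 8.9]
gripper_width: 12.5
finger_force: 35.2
```

move_arm:
  rows:
    - [[0,0,0],[0,0,0.015]]
    - [[0,0,0],[0,0,0.03]]
    - [[0,0,0],[0,0,0.045]]
    - [[0,0,0],[0,0,0.06]]
    - [[0,0,0],[0,0,0.06]]

```text
time_s: 6.03
tcp_pos: [505.3, 130.1, 102.8]
orientation: [0.87, 0.493, -0.001, -0.001]
force: [-7.2, -0.0, 9.7]
gripper_width: 12.3
finger_force: 35.2
```

move_arm:
  rows:
    - [[-0.3,-0.4,0],[0,0,0.015]]
    - [[-0.6,-0.8,0],[0,0,0.03]]
    - [[-0.6,-1,0],[0,0,0.045]]
    - [[-0.6,-1,0],[0,0,0.06]]
    - [[-0.6,-1,0],[0,0,0.06]]

```text
time_s: 6.45
tcp_pos: [505.1, 130.1, 102.9]
orientation: [0.885, 0.466, -0.0, -0.0]
force: [-3.2, 1.5, 5.8]
gripper_width: 11.9
finger_force: 34.7
```

move_arm:
  rows:
    - [[0,0,0],[0,0,0.015]]
    - [[0,0,0],[0,0,0.03]]
    - [[0,0,0],[0,0,0.045]]
    - [[0,0,0],[0,0,0.06]]
    - [[0,0,0],[0,0,0.06]]

```text
time_s: 6.87
tcp_pos: [505.0, 130.1, 102.8]
orientation: [0.898, 0.439, -0.0, -0.0]
force: [-4.1, 1.5, 7.0]
gripper_width: 12.4
finger_force: 34.8
```

move_arm:
  rows:
    - [[0,0,0.3],[0,0,0]]
    - [[0,0,0.6],[0,0,0]]
    - [[0,0,0.6],[0,0,0]]
    - [[0,0,0.6],[0,0,0]]

```text
time_s: 7.2
tcp_pos: [505.0, 130.1, 102.4]
orientation: [0.898, 0.44, -0.0, -0.0]
force: [-4.2, 0.9, 8.3]
gripper_width: 12.3
finger_force: 35.1
```

move_arm:
  rows:
    - [[0,0,0],[0,0,0.015]]
    - [[0,0,0],[0,0,0.03]]
    - [[0,0,0],[0,0,0.045]]
    - [[0,0,0],[0,0,0.06]]
    - [[0,0,0],[0,0,0.06]]

```text
time_s: 7.62
tcp_pos: [504.9, 130.2, 102.3]
orientation: [0.911, 0.412, -0.0, -0.0]
force: [-4.6, 1.8, 7.5]
gripper_width: 12.2
finger_force: 34.8
```

move_arm:
  rows:
    - [[0,0,0],[0,0,0.015]]
    - [[0,0,0],[0,0,0.03]]
    - [[0,0,0],[0,0,0.045]]
    - [[0,0,0],[0,0,0.06]]
    - [[0,0,0],[0,0,0.06]]

```text
time_s: 8.03
tcp_pos: [504.8, 130.2, 102.0]
orientation: [0.923, 0.384, -0.0, -0.0]
force: [-4.8, 2.9, 3.2]
gripper_width: 12.0
finger_force: 34.2
```

Force fell to 3 N, so this is likely the gate. I'll go slightly further in and press gently.

move_arm:
  rows:
    - [[0,0,0],[0,0,0.015]]
    - [[0,0,0.3],[0,0,0.03]]
    - [[0,0,0.6],[0,0,0.03]]
    - [[0,0,0.9],[0,0,0.03]]
    - [[0,0,1.2],[0,0,0.03]]
    - [[0,0,1.2],[0,0,0.03]]

```text
time_s: 8.53
tcp_pos: [504.8, 130.2, 100.7]
orientation: [0.929, 0.371, -0.001, -0.0]
force: [-4.3, 2.1, 0.8]
gripper_width: 12.6
finger_force: 34.1
```

move_arm:
  rows:
    - [[0,0,0.6],[0,0,0]]
    - [[0,0,1.2],[0,0,0]]
    - [[0,0,1.8],[0,0,0]]
    - [[0,0,2.4],[0,0,0]]
    - [[0,0,3],[0,0,0]]
    - [[0,0,3],[0,0,0]]

```text
time_s: 9.03
tcp_pos: [504.7, 130.3, 97.6]
orientation: [0.929, 0.371, -0.001, -0.0]
force: [-4.8, 3.0, 1.1]
gripper_width: 12.4
finger_force: 34.0
```

move_arm:
  rows:
    - [[0,0,0.6],[0,0,0]]
    - [[0,0,1.2],[0,0,0]]
    - [[0,0,1.8],[0,0,0]]
    - [[0,0,2.2],[0,0,0]]
    - [[0,0,2.2],[0,0,0]]

```text
time_s: 9.45
tcp_pos: [504.8, 130.2, 95.9]
orientation: [0.929, 0.371, -0.0, -0.001]
force: [-6.4, 2.7, 7.8]
gripper_width: 12.4
finger_force: 35.0
```

move_arm:
  rows:
    - [[0,0,0],[0,0,0]]
    - [[0,0,0],[0,0,0]]
    - [[0,0,0],[0,0,0]]
    - [[0,0,-20],[0,0,0]]
    - [[0,0,-55],[0,0,0]]
    - [[0,0,-95],[0,0,0]]
    - [[0,0,-125],[0,0,0]]
    - [[0,0,-142],[0,0,0]]
    - [[0,0,-145],[0,0,0]]
  jaw: 0

```text
time_s: 10.2
tcp_pos: [507.4, 129.6, 244.1]
orientation: [0.929, 0.37, 0.003, 0.0]
force: [0.1, -0.4, 0.1]
gripper_width: 42.5
finger_force: 0.0
```

Run:
```python
from h import *
c=cap('wrist'); save(c,'w3.png'); knob(c,(505,130.5),lo=108)
go(476.5,-67.5,240,50.3)
```

```text
knob n 551 mean [506.8 132.6 117.6] rect [505.5 131.4] [44.5 12.4] z90 [118.  119.4] yaw 43.69999999999999
deck z 79.3
white [498.4 124.4 119. ] 41
mark 497 [298.3 158.8] [510.7 167.9]
mark 17 [314.1 152.5] [527.7 160. ]
mark 15 [331.5 154.1] [539.5 145. ]
mark 15 [297.9 159.1] [510.1 168. ]
mark 16 [288.7 172.9] [491.5 165.1]
mark 15 [287.2 189.3] [476.2 153.8]
d [-157.8  122.4    2.4] rot [ 0.002 -0.004 -0.119]
```

The left dial is home: its top went from 128 to 118 mm. Next, the right dial.

move_arm:
  rows:
    - [[-15,12,0],[0,0,-0.02]]
    - [[-42,33,0],[0,0,-0.04]]
    - [[-70,54,0],[0,0,-0.06]]
    - [[-98,76,0],[0,0,-0.08]]
    - [[-125,97,0],[0,0,-0.1]]
    - [[-145,113,0],[0,0,-0.12]]
    - [[-155,120,0],[0,0,-0.12]]
    - [[-158,122,0],[0,0,-0.12]]
    - [[-158,122,0],[0,0,-0.12]]

```text
time_s: 11.0
tcp_pos: [474.4, -67.5, 240.1]
orientation: [0.905, 0.425, -0.0, -0.0]
force: [0.3, 0.6, 0.5]
gripper_width: 42.7
finger_force: 0.0
```

Run:
```python
from h import *
c=cap('wrist'); save(c,'w4.png'); knob(c,(476.5,-67.5))
go(476.5,-67.5,240,50.3)
```

```text
knob n 605 mean [478.3 -64.6 127.7] rect [477.5 -65.9] [43.  12.7] z90 [128.  129.4] yaw 49.7
deck z 79.3
white [483.6 -58.7 129. ] 61
mark 192 [312.1 143.7] [494.7 -26.3]
d [0.3 2.1 0.1] rot [-0.001  0.     0.001]
```

```bash
python3 -c "
from h import *
go(477,-67.2,105,50)"
```

```text
d [  0.9   2.4 135.1] rot [-0.001  0.     0.006]
```

move_arm:
  rows:
    - [[0.5,1,20],[0,0,0]]
    - [[0.9,2.4,50],[0,0,0.006]]
    - [[0.9,2.4,80],[0,0,0.006]]
    - [[0.9,2.4,105],[0,0,0.006]]
    - [[0.9,2.4,120],[0,0,0.006]]
    - [[0.9,2.4,130],[0,0,0.006]]
    - [[0.9,2.4,135],[0,0,0.006]]
    - [[0.9,2.4,135],[0,0,0.006]]

```text
time_s: 11.72
tcp_pos: [477.0, -67.2, 105.1]
orientation: [0.906, 0.423, -0.001, -0.0]
force: [1.4, -0.0, 0.7]
gripper_width: 43.0
finger_force: 0.0
```

move_arm:
  rows:
    - [[0,0,0],[0,0,0]]
    - [[0,0,0],[0,0,0]]
    - [[0,0,0],[0,0,0]]
    - [[0,0,0],[0,0,0]]
    - [[0,0,0],[0,0,0]]
    - [[0,0,0],[0,0,0]]
    - [[0,0,0],[0,0,0]]
    - [[0,0,0],[0,0,0]]
  jaw: -1

```text
time_s: 12.38
tcp_pos: [477.1, -67.7, 105.9]
orientation: [0.906, 0.423, 0.0, -0.0]
force: [-1.4, 5.1, 2.6]
gripper_width: 12.6
finger_force: 33.8
```

move_arm:
  rows:
    - [[0.6,-0.5,0],[0,0,-0.04]]
    - [[0.6,-0.5,0],[0,0,-0.12]]
    - [[0.6,-0.5,0],[0,0,-0.21]]
    - [[0.6,-0.5,0],[0,0,-0.3]]
    - [[0.6,-0.5,0],[0,0,-0.4]]
    - [[0.6,-0.5,0],[0,0,-0.5]]
    - [[0.6,-0.5,0],[0,0,-0.6]]
    - [[0.6,-0.5,0],[0,0,-0.68]]
    - [[0.6,-0.5,0],[0,0,-0.74]]
    - [[0.6,-0.5,0],[0,0,-0.76]]

```text
time_s: 13.22
tcp_pos: [477.9, -67.6, 105.8]
orientation: [0.684, 0.73, 0.0, 0.001]
force: [1.7, 2.0, -1.6]
gripper_width: 12.2
finger_force: 33.0
```

move_arm:
  rows:
    - [[0,0,0.5],[0,0,0]]
    - [[0,0,1],[0,0,0]]
    - [[0,0,1.5],[0,0,0]]
    - [[0,0,2],[0,0,0]]
    - [[0,0,2.5],[0,0,0]]
    - [[0,0,2.5],[0,0,0]]

```text
time_s: 13.72
tcp_pos: [477.9, -67.7, 103.8]
orientation: [0.686, 0.728, 0.0, 0.001]
force: [1.8, 1.8, 6.7]
gripper_width: 12.4
finger_force: 34.4
```

move_arm:
  rows:
    - [[0,0,0.3],[0,0,-0.015]]
    - [[0,0,0.4],[0,0,-0.03]]
    - [[0,0,0.4],[0,0,-0.045]]
    - [[0,0,0.4],[0,0,-0.06]]
    - [[0,0,0.4],[0,0,-0.06]]

```text
time_s: 14.13
tcp_pos: [477.9, -67.8, 103.5]
orientation: [0.663, 0.749, 0.0, 0.001]
force: [1.9, 2.0, 7.7]
gripper_width: 12.1
finger_force: 34.5
```

move_arm:
  rows:
    - [[0,0,0],[0,0,-0.015]]
    - [[0,0,0],[0,0,-0.03]]
    - [[0,0,0],[0,0,-0.045]]
    - [[0,0,0],[0,0,-0.06]]
    - [[0,0,0],[0,0,-0.06]]

```text
time_s: 14.55
tcp_pos: [478.0, -67.7, 103.5]
orientation: [0.64, 0.768, 0.001, 0.001]
force: [1.8, 2.2, 9.0]
gripper_width: 12.3
finger_force: 34.6
```

move_arm:
  rows:
    - [[0,0,0],[0,0,-0.015]]
    - [[0,0,0],[0,0,-0.03]]
    - [[0,0,0],[0,0,-0.045]]
    - [[0,0,0],[0,0,-0.06]]
    - [[0,0,0],[0,0,-0.06]]

```text
time_s: 14.97
tcp_pos: [478.0, -67.7, 103.5]
orientation: [0.617, 0.787, 0.001, 0.001]
force: [1.4, 1.8, 8.5]
gripper_width: 12.3
finger_force: 34.6
```

move_arm:
  rows:
    - [[0,0,0],[0,0,-0.015]]
    - [[0,0,0],[0,0,-0.03]]
    - [[0,0,0],[0,0,-0.045]]
    - [[0,0,0],[0,0,-0.06]]
    - [[0,0,0],[0,0,-0.06]]

```text
time_s: 15.38
tcp_pos: [478.1, -67.7, 103.5]
orientation: [0.593, 0.805, 0.001, 0.001]
force: [0.8, 1.7, 9.3]
gripper_width: 12.4
finger_force: 34.6
```

move_arm:
  rows:
    - [[0,0,0],[0,0,-0.015]]
    - [[0,0,0],[0,0,-0.03]]
    - [[0,0,0],[0,0,-0.045]]
    - [[0,0,0],[0,0,-0.06]]
    - [[0,0,0],[0,0,-0.06]]

```text
time_s: 15.8
tcp_pos: [478.2, -67.6, 103.5]
orientation: [0.569, 0.823, 0.001, 0.001]
force: [2.6, 2.0, 8.5]
gripper_width: 12.6
finger_force: 34.5
```

move_arm:
  rows:
    - [[0,0,0],[0,0,-0.015]]
    - [[0,0,0],[0,0,-0.03]]
    - [[0,0,0],[0,0,-0.045]]
    - [[0,0,0],[0,0,-0.06]]
    - [[0,0,0],[0,0,-0.06]]

```text
time_s: 16.22
tcp_pos: [478.2, -67.5, 103.3]
orientation: [0.544, 0.839, 0.0, 0.001]
force: [2.6, 2.4, 4.1]
gripper_width: 11.9
finger_force: 34.0
```

move_arm:
  rows:
    - [[0,0,0],[0,0,-0.015]]
    - [[0,0,0],[0,0,-0.03]]
    - [[0,0,0],[0,0,-0.045]]
    - [[0,0,0],[0,0,-0.06]]
    - [[0,0,0],[0,0,-0.06]]

```text
time_s: 16.63
tcp_pos: [478.1, -67.5, 103.1]
orientation: [0.517, 0.856, 0.0, 0.001]
force: [5.3, 1.4, 1.7]
gripper_width: 11.9
finger_force: 33.7
```

The force has vanished, so this is the gate. I'll push it home gently.

move_arm:
  rows:
    - [[0,0,0.4],[0,0,0]]
    - [[0,0,0.8],[0,0,0]]
    - [[0,0,1.2],[0,0,0]]
    - [[0,0,1.5],[0,0,0]]
    - [[0,0,1.5],[0,0,0]]

```text
time_s: 17.05
tcp_pos: [478.2, -67.5, 101.5]
orientation: [0.518, 0.856, 0.0, 0.001]
force: [5.2, 2.0, 1.2]
gripper_width: 12.1
finger_force: 33.6
```

move_arm:
  rows:
    - [[0,0,0.6],[0,0,0]]
    - [[0,0,1.2],[0,0,0]]
    - [[0,0,1.8],[0,0,0]]
    - [[0,0,2.4],[0,0,0]]
    - [[0,0,3],[0,0,0]]
    - [[0,0,3],[0,0,0]]

```text
time_s: 17.55
tcp_pos: [478.1, -67.5, 98.5]
orientation: [0.518, 0.856, 0.0, 0.001]
force: [5.6, 2.5, 1.1]
gripper_width: 12.2
finger_force: 33.4
```

move_arm:
  rows:
    - [[0,0,0.5],[0,0,0]]
    - [[0,0,1],[0,0,0]]
    - [[0,0,1.5],[0,0,0]]
    - [[0,0,2],[0,0,0]]
    - [[0,0,2.4],[0,0,0]]
    - [[0,0,2.4],[0,0,0]]

```text
time_s: 18.05
tcp_pos: [478.2, -67.5, 96.7]
orientation: [0.518, 0.856, 0.001, 0.001]
force: [3.1, 2.4, 11.7]
gripper_width: 12.3
finger_force: 35.0
```

move_arm:
  rows:
    - [[0,0,0],[0,0,0]]
    - [[0,0,0],[0,0,0]]
    - [[0,0,0],[0,0,0]]
    - [[0,0,-20],[0,0,0]]
    - [[0,0,-55],[0,0,0]]
    - [[0,0,-95],[0,0,0]]
    - [[0,0,-125],[0,0,0]]
    - [[0,0,-142],[0,0,0]]
    - [[0,0,-145],[0,0,0]]
  jaw: 0

```text
time_s: 18.8
tcp_pos: [477.9, -68.0, 243.8]
orientation: [0.518, 0.855, 0.001, 0.002]
force: [0.9, 1.0, 0.4]
gripper_width: 42.8
finger_force: 0.0
```

Run:
```python
from h import *
c=cap('wrist'); save(c,'w5.png'); knob(c,(477,-67),lo=108)
# latch tab: points above deck between dials
P=pts(c); m=np.array([490.9,31.2]); q=P-[*m,0]; by=np.array([.141,.99]); bx=np.array([.99,-.141])
X=q[...,:2]@bx; Y=q[...,:2]@by
s=(abs(X)<30)&(abs(Y)<45)&(P[...,2]>107)&(P[...,2]<125); print(s.sum())
if s.sum(): print(P[s].mean(0),P[s].min(0),P[s].max(0),X[s].mean(),Y[s].mean(), np.percentile(Y[s],[2,98]),np.percentile(X[s],[2,98]))
```

```text
knob n 534 mean [475.4 -64.5 117.7] rect [476.4 -66.6] [13.  44.5] z90 [118.1 119.4] yaw 117.7
deck z 79.3
white [472.2 -57.6 118.9] 43
mark 528 [340.6 154.4] [480.6 -29. ]
mark 19 [324.8 150.1] [463.1 -32.9]
mark 14 [307.6 152.4] [447.6 -43.8]
mark 21 [341.2 156. ] [482.1 -30.3]
mark 17 [351.3 169.5] [499.3 -38.3]
mark 75 [350.9 203.2] [518.4 -73. ]
mark 6 [334.3 210.5] [505.7 -89.7]
254
[512.13103962  28.91697231 113.56682339] [503.95308824  22.41101331 107.05152451] [521.32910878  35.61299928 116.17597351] 21.34063612991236 0.7333791752428211 [-4.78481328  6.79515046] [13.56753671 29.71646943]
```

View pics/w5.png

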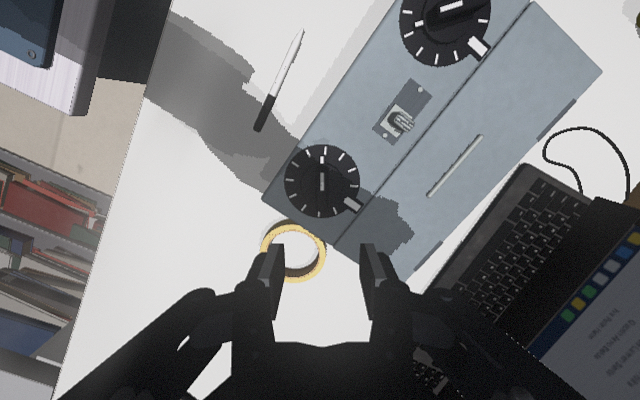

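Both dials are home (tops at 118 mm). The tab is at about (512,28.5) with its top at 115 mm. I'll push it with shut fingers from its right side.

```bash
python3 -c "
from h import *
go(508.3,4.4,160,81.9)"
```

```text
d [49.7 60.5 82.6] rot [0.003 0.    0.623]
```

move_arm:
  rows:
    - [[10,12,10],[0,0,0.08]]
    - [[25,30,25],[0,0,0.18]]
    - [[38,45,45],[0,0,0.28]]
    - [[46,56,60],[0,0,0.39]]
    - [[49.7,60.5,72],[0,0,0.5]]
    - [[49.7,60.5,80],[0,0,0.59]]
    - [[49.7,60.5,83],[0,0,0.623]]
    - [[49.7,60.5,83],[0,0,0.623]]
    - [[49.7,60.5,83],[0,0,0.623]]
  jaw: -1

```text
time_s: 19.6
tcp_pos: [507.0, 4.2, 157.5]
orientation: [0.755, 0.656, -0.001, -0.0]
force: [-0.6, -0.5, 0.8]
gripper_width: -0.0
finger_force: 0.0
```

Run:
```python
from h import *
go(508.3,4.4,92,81.9)
c=cap('wrist'); save(c,'w6.png')
```

```text
d [ 0.4  1.3 65.5] rot [-0.001  0.001  0.002]
```

View pics/w6.png

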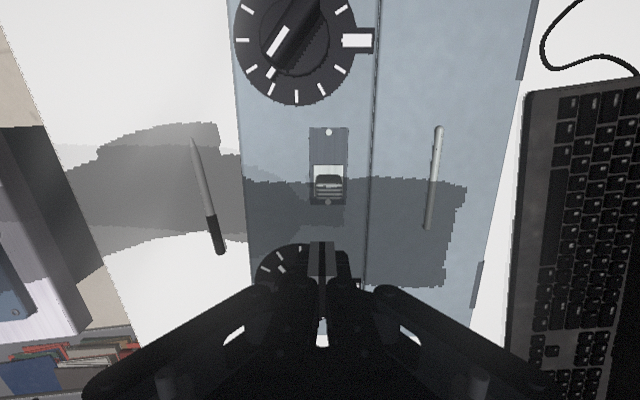

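Shut fingers (column 322) line up with the tab (328,185). I'll descend behind it and push.

move_arm:
  rows:
    - [[0,1,15],[0,0,0]]
    - [[0,1,35],[0,0,0]]
    - [[0,1,52],[0,0,0]]
    - [[0,1,62],[0,0,0]]
    - [[0,1,65],[0,0,0]]
    - [[0,1,65],[0,0,0]]

```text
time_s: 20.15
tcp_pos: [508.5, 4.2, 92.9]
orientation: [0.755, 0.656, -0.0, -0.0]
force: [0.6, 0.2, -0.1]
gripper_width: 0.0
finger_force: 0.0
```

move_arm:
  rows:
    - [[2,0,0],[0,0,0]]
    - [[4,0,0],[0,0,0]]
    - [[6,0,0],[0,0,0]]
    - [[7.5,0,0],[0,0,0]]
    - [[9,0,0],[0,0,0]]
    - [[10.5,0,0],[0,0,0]]
    - [[12,0,0],[0,0,0]]
    - [[12,0,0],[0,0,0]]

```text
time_s: 20.82
tcp_pos: [510.5, 16.3, 93.2]
orientation: [0.755, 0.655, 0.0, 0.0]
force: [0.1, -3.4, 2.3]
gripper_width: -0.2
finger_force: 1.6
```

move_arm:
  rows:
    - [[1,0,0],[0,0,0]]
    - [[2,0,0],[0,0,0]]
    - [[3,0,0],[0,0,0]]
    - [[3,0,0],[0,0,0]]

```text
time_s: 21.15
tcp_pos: [511.0, 19.6, 93.0]
orientation: [0.755, 0.656, 0.0, 0.0]
force: [0.9, -2.8, 1.6]
gripper_width: -0.1
finger_force: 1.6
```

move_arm:
  rows:
    - [[1,0,0],[0,0,0]]
    - [[2,0,0],[0,0,0]]
    - [[3,0,0],[0,0,0]]
    - [[3,0,0],[0,0,0]]

```text
time_s: 21.48
tcp_pos: [511.3, 22.6, 93.0]
orientation: [0.755, 0.656, 0.0, 0.0]
force: [0.9, -3.2, 1.3]
gripper_width: -0.1
finger_force: 1.4
```

move_arm:
  rows:
    - [[1.5,0,0],[0,0,0]]
    - [[3,0,0],[0,0,0]]
    - [[4.5,0,0],[0,0,0]]
    - [[6,0,0],[0,0,0]]
    - [[7.5,0,0],[0,0,0]]
    - [[9,0,0],[0,0,0]]
    - [[10,0,0],[0,0,0]]
    - [[10,0,0],[0,0,0]]

```text
time_s: 22.15
tcp_pos: [512.3, 33.0, 92.9]
orientation: [0.755, 0.656, -0.0, -0.0]
force: [0.4, -0.8, 1.0]
gripper_width: -0.1
finger_force: 0.5
```

move_arm:
  rows:
    - [[0.8,0,0],[0,0,0]]
    - [[1.6,0,0],[0,0,0]]
    - [[2.4,0,0],[0,0,0]]
    - [[2.4,0,0],[0,0,0]]

```text
time_s: 22.48
tcp_pos: [512.5, 34.9, 92.9]
orientation: [0.755, 0.656, -0.0, -0.0]
force: [0.1, -3.1, -0.0]
gripper_width: 0.1
finger_force: 0.7
```

Run:
```python
from h import *
c=cap('wrist'); save(c,'w7.png')
t=cap('top'); P=pts(t)
for k in ([545,50],[560,0],[530,-20],[540,90]):
    u,v=proj(t,[*k,100]).astype(int); print(P[v,u].round(0))
```

```text
[524.  18. 513.]
[536. -16. 492.]
[531. -17.  81.]
[521.  44. 528.]
```

View pics/w7.png

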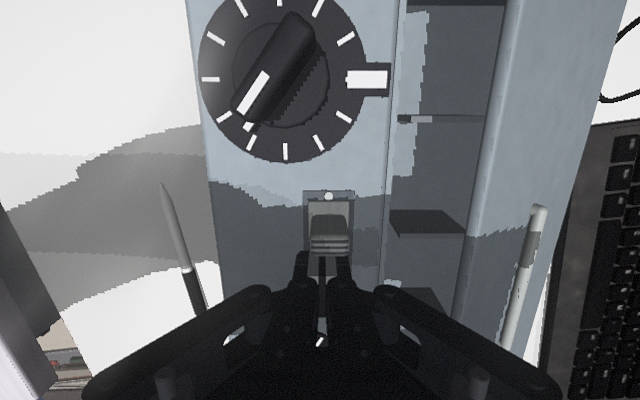

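The lid is open (inside of the box visible at right). I'll back off and lift clear.

move_arm:
  rows:
    - [[-2,0,0],[0,0,0]]
    - [[-5,0,0],[0,0,0]]
    - [[-6,0,-8],[0,0,0]]
    - [[-6,0,-30],[0,0,0]]
    - [[-6,0,-60],[0,0,0]]
    - [[-6,0,-95],[0,0,0]]
    - [[-6,0,-125],[0,0,0]]
    - [[-6,0,-145],[0,0,0]]
    - [[-6,0,-150],[0,0,0]]
    - [[-6,0,-150],[0,0,0]]

```text
time_s: 23.42
tcp_pos: [512.8, 28.6, 244.9]
orientation: [0.755, 0.656, 0.002, 0.001]
force: [0.0, -0.4, -0.5]
gripper_width: 0.1
finger_force: 0.0
```

Run:
```python
from h import *
c=cap('wrist'); knob(c,(505,130.5),lo=108); P=pts(c)
q=P-[490.9,31.2,0]; X=q[...,:2]@[.99,-.141]; Y=q[...,:2]@[.141,.99]
s=(abs(X-21)<15)&(abs(Y-20)<40)&(P[...,2]>107)&(P[...,2]<125); print('tab Y',np.percentile(Y[s],[2,98]))
s=(X>55)&(X<85)&(abs(Y)<120)&(P[...,2]>100)&(P[...,2]<170);print('lid z',np.percentile(P[s][:,2],[50,95]))
```

```text
knob n 770 mean [505.6 131.5 117.6] rect [505.  131.5] [43.8 13.1] z90 [118.  119.5] yaw 43.80000000000001
deck z 79.3
white [497.2 123.8 118.8] 102
mark 1777 [300.4  86.8] [505.4 132.7]
mark 21 [299.5  48.2] [510.2 167.5]
mark 29 [280.9  53.4] [491.3 165.6]
mark 27 [318.  54.] [527.5 160. ]
mark 25 [268.2  68.6] [476.2 153.9]
mark 25 [331.5  68.8] [539.  144.9]
mark 155 [340.9  88. ] [546.2 125.8]
mark 26 [264.8  88. ] [469.2 136.7]
mark 22 [270.5 107.2] [471.3 117.6]
mark 23 [331.3 107.2] [534.  108.7]
mark 21 [283.6 120.7] [482.3 102.4]
mark 22 [318.3 120.5] [518.7  97.4]
mark 27 [301. 125.] [499.8  95.5]
tab Y [18.93446364 29.64422306]
lid z [135.43152094 137.15174722]
```

Tab travel is about 23 mm, the lid stands about 57 mm up, and the dials are home. I'll hand it in.

```bash
python3 -c "
from workcell import job
print(job.job_done())"
```

```text
the job is handed in; nothing more can be done
None
```

The cash box is open and the job is handed in at about 23.5 s: both dials are home, the latch is slid about 23 mm to the left, the lid is up, and the robot is clear of everything (the hand-in gave no verdict).

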